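# Lock a fresh filter cartridge into the air unit

## Task

Take the new filter cartridge (blue cap) from the wooden rack and fit it in the port on top of the grey air filter unit: feel for the slots, push it in against the spring and turn it a quarter turn clockwise, then let go so that it is left locked in its notch. Never force it or let it tip over; leave the used cartridge and everything else on the bench where they are.

Things in the scene. Friction and masses are not known exactly. Their poses are not given: they have to be found in the camera images.
- cartridge: The new filter cartridge (white body, blue cap), about 0.3 kg, the same after half a turn. Origin: centre of its nose's lower end; z up its axis. Nose: cone of radius 13 to 20 mm from z=0 to 6; black neck of radius 20 up to z=30; round body of radius 34 from z=30 to 80; then the fin. It starts upright at any yaw, hanging by its body's underside in one of the rack's two holes.
- fin (a point): Middle of the new cartridge's straight grip fin, 98 mm above its origin; axes as the cartridge. The fin is 52 mm long along x (in line with the lugs), 14 thick along y and 36 high (18 above and below this point).
- lugs (a point): Point on the new cartridge's axis at the mid-height of its two bayonet lugs, 13 mm above its origin; axes as the cartridge. The lugs stand on its +x and -x sides, 8 mm high, 9 wide, reaching out to radius 27.
- used: The used cartridge (grey cap, brown body), same shape, in the other hole of the rack. It stays there. Origin as for the new one.
- rack: Fixed wooden rack, 100 x 200 x 45 high, with two through holes of 61 mm diameter at y=-50 and y=+50. Origin: centre of its underside on the table.
- housing: Fixed grey compressed-air filter unit, 130 x 130 x 60 mm high, gauge on its -x side out to 81 mm, hose stubs (red +y, blue -y) out to 95 mm. Origin: centre of its underside on the table, z up. The round port in its top is a separate aluminium collar, 84 mm across, rising about 8 mm above it.
- port (a point): Nominal centre of the collar's top face, 68 mm above the table; axes as the housing. The collar is centred here, but its true height is up to 4 mm more or less, and it is turned about the vertical up to 0.45 rad either way from the housing: none of the readings tells this, find it by feel or eye. All depths are from the true top face. Bore radius 22.5 mm.
- slots (a point): Nominal end of the nose, 9 mm below the collar's top, when the lugs rest on the hard 8 mm thick lip. They pass only at two entry slots on the collar's own +x and -x (yellow marks on top), with about 0.08 rad of play either way. Once through them, the nose's end meets the spring plate 15 mm below the top.
- track (a point): Nominal end of the nose, 25 mm below the collar's top, when the lugs have just passed under the lip and can turn clockwise seen from above (only that way). At 30 mm the cartridge's body lands hard on the collar: keep between. A hard stop ends the track 1.68 rad clockwise of the slots' centres.
- notch (a point): Nominal end of the nose, 22 mm below the collar's top, when locked: from 1.36 rad clockwise of the slots' centres to the stop at 1.68 rad (red marks on the collar in the middle, at 1.52 rad) the lip is 3 mm thinner, a notch into which the spring lifts the lugs once the push is eased. The body then stands 8 mm clear of the collar.
- plunger (a joint): How far the spring plate in the port is pushed in, m: 0 free, 0.007 with the cartridge locked, 0.010 to 0.015 while the lugs can turn. Its spring gives 6 N at first touch and 1 N more per mm (13 N locked, 16 to 21 N while turning), weight of the cartridge included.
- bearing: Bystander, leave alone: steel bearing ring, 48 mm across; origin at the centre of its underside.
- driver: Bystander, leave alone: orange screwdriver; origin at the centre of its underside (mid-length).
- spanner: Bystander, leave alone: steel spanner; origin at the centre of its underside (mid-length).
- mug: Bystander, leave alone: blue mug; origin at the centre of its underside.
- torch: Bystander, leave alone: black torch, 32 mm thick; origin at the centre of its underside (axis of the torch).
- bin: Bystander, leave alone: red parts bin; origin at the centre of its underside.
- block: Bystander, leave alone: small wooden block; origin at the centre of its underside.
Things that resemble listed ones, but are neither listed nor needed, are in the scene too. Of the things like the cartridge, leave any that is yellow; of the rest the larger one is meant.

How it is judged:
By the outcome, as a careful person would: the job done as asked, in the order asked, and still so for the second after the job is handed in, with the robot touching nothing.
It also fails if it takes over 72 s, if anything falls off the work surface, if the arm or the gripper's body presses on something with over 40 N, if the wrist force passes 120 N, or if a joint passes its speed limit or range.

## Robot

A 7-joint arm with a two-finger parallel gripper is mounted at the origin on the work surface. World frame = base frame: x ahead of the robot, y to its left, z up, the work surface at z = 0. Lengths are in m, angles in rad, forces in N, time in s.
With the tool pointing down it reaches from about 0.4 to 0.925 m from the base axis. Payload 4.1 kg.
Tool frame: the origin (TCP) lies at the very end of the fingers, on their centre line; the grasp point (between the pads) lies 19 mm behind it; z points along the fingers, y is the line along which they close (so a half turn about z gives the same grasp; the last joint's range is limited). The gripper opens to 85 mm and grips with 20 to 120 N. Pads are 22 mm wide; open, the fingers measure 114 mm over their backs; the gripper's body (76 mm by 85 mm) begins 54 mm behind the grasp point. The pads swing forward as they close: fully open they stand 13 mm farther back than shut.
Start: joints at [1.201, 0.398, 0.045, 1.537, -0.019, 1.207, -0.051], TCP at [0.174, -0.626, 0.231] pointing down, gripper open.
Joint ranges: [-2.82, 2.82], [-0.49, 2.23], [-1.37, 1.46], [0, 2.46], [-1.36, 4.5], [0.23, 2], [-2.94, 2.94]. Speed limits (rad/s): [2.57, 2.57, 3.14, 3.14, 3.14, 3.14, 3.14].

## Interface

Orientations are given as a 3x3 rotation matrix whose columns are the frame's x, y, z axes.
In Python, from plant import manip gives the robot as it stands. The module is installed in compiled form; this text tells all that it offers.
- The arm moves only by the tool arm_command, never from a script. Its argument "rows" is a list of rows, each a list of 2 entries, a list of its own where there are three numbers: the shift along the tool's x, y, z scaled (see below), then the turn, a rotation vector about the tool's x, y, z scaled (see below). A call has exactly 10 rows; each row is the pose to reach, as a shift and turn from the pose commanded when the call began, along the tool's axes at that moment, turning the shorter way round; what a row does not reach only later rows make up. The controller multiplies each number of a shift by 0.3 m and each number of a turn by 180 degrees. A row lasts 1/12 s, in which the tool goes at most 41.7 mm and 7.16 degrees, less where a joint would pass 70% of its speed; a pose out of reach is approached as far as the arm can. A call with a number of a shift or a turn outside -1 to 1 is refused whole. A call with a gripper value outside its range is refused whole. "gripper" is the opening, from 0 (shut) to 1 (fully open), set as the call begins (left out, the last holds). The fingers move at their own pace and stop on an object; "squeeze" is the grip in N (left out, the last holds). Time passes only in rows, so rows that repeat a pose let the fingers close, or fill a call up. It gives the time, the measured TCP pose, the force, the opening and the grip force at its end, in the units of the state.
- manip.get_state(): the state, without advancing time (a new reading comes with each control period).
- manip.read_camera(name): name is "side" or "top"; returns a dict with "frame" (400x640x3 uint8, red, green, blue), "vertical_fov" (degrees; the focal length in pixels is half the picture's height over the tangent of half this angle, whatever the lens; pixels are square), "cx", "cy" (the principal point, pixels), "position" and "attitude" of the camera in the world. Camera axes: x right, y up, looking along -z (the intrinsics and any distortion apply to the point x, -y, -z); pixel columns grow to the right and rows downward; lengths in m; the calibration is good to about 2 mm. A picture is of the moment at which its call begins. There is no depth.
- manip.job_done(): hands the job in; it is judged then, once.
Trained networks look in a picture, given as the dict that the camera call returned (one of the last four; its "shot" number tells which), for a name from the list of things; names that differ only in an ending like _2 or _b are one class to them, and where a whole thing is asked for, a point or a joint stands for the part that bears it (a point fixed in the world has none). Each returns a list of dicts, best first, with "conf" (0 to 1); they miss things now and then, are a little off and sometimes report something else, mostly with a low value. They report only what shows in the picture. A call takes as long as a camera call. They do not tell look-alikes from the thing itself.
- manip.boxes_of(picture, label): "uv" ([column, row] in pixels, amid what is visible of it).
The state is a dict: "time": time; "q": joint angles; "qd": joint speeds; "effort": joint torques, N m; "tool_pos": TCP position; "tcp_rot": TCP orientation; "ft_force": force on the tool from outside, world axes, zero at the start; "ft_torque": the same for the moment, N m; "grip_width": finger opening in m; "finger_force": force on a finger pad.
Only numpy, scipy, OpenCV 4.12 (cv2) and the standard library are available. Lean on these libraries where they do the work, as an engineer would, in place of code of your own. Each camera call takes 0.05 s, during which the arm holds its last target. There are 200 camera calls.

## Working session

There is one attempt and no reset: what is moved stays moved. The work goes in short steps, Python scripts to look and compute and a tool call to move; the robot and the scene stay as the last step left them, time stands still between calls to the robot, and variables do not carry over. Pictures are saved under pics/ and viewed, at most 10 in all, crops included, and the job is handed in when it is done.

Besides the shell and the picture viewer there is one more tool, called after "Call:" as name(argument=value, ...) on one line, values as JSON. arm_command: Moves the arm, as the interface text tells. Its arguments: {"type":"object","properties":{"rows":{"type":"array","items":{"type":"array"}},"gripper":{"type":"number"},"squeeze":{"type":"number"}},"required":["rows"]}

```bash
mkdir -p pics; cat > h.py <<'E'
import numpy as np, cv2
from plant import manip
def shot(n,save=None):
    p=manip.read_camera(n)
    if save: cv2.imwrite('pics/'+save+'.png',p['frame'][:,:,::-1])
    return p
E
python3 - <<'E'
from h import *
for n in ('side','top'):
    p=shot(n,n+'0')
    print({k:(v if k!='frame' else 0) for k,v in p.items()})
    for l in ('cartridge','used','rack','housing','fin','mug','torch','bin','block'):
        print(l,[(np.round(b['uv']).tolist(),round(b['conf'],2)) for b in manip.boxes_of(p,l)][:3])
s=manip.get_state();print(s)
E
```

```text
{'frame': 0, 'vertical_fov': 46.23143506231891, 'cx': 323.5743425502413, 'cy': 201.4619821312232, 'position': array([0.06418468, 0.68873481, 1.06892745]), 'attitude': array([[-0.83379613,  0.41658799, -0.36226849],
       [-0.55206774, -0.63188374,  0.54400749],
       [-0.00228458,  0.65358808,  0.75684701]]), 'shot': 1}
cartridge [([369.0, 236.0], 0.91), ([409.0, 209.0], 0.83), ([363.0, 188.0], 0.74)]
used []
rack [([367.0, 204.0], 0.9)]
housing [([290.0, 252.0], 0.58)]
fin [([412.0, 209.0], 0.73), ([366.0, 189.0], 0.64), ([367.0, 237.0], 0.56)]
mug [([465.0, 154.0], 0.65)]
torch [([311.0, 384.0], 0.74)]
bin [([190.0, 301.0], 0.92)]
block [([254.0, 352.0], 0.6), ([375.0, 164.0], 0.18)]
{'frame': 0, 'vertical_fov': 51.11173885999023, 'cx': 324.26613597267635, 'cy': 198.4559315126227, 'position': array([ 0.29283626, -0.00606347,  1.53843425]), 'attitude': array([[ 0.02380424,  0.9888235 , -0.14717827],
       [-0.99969671,  0.0244739 ,  0.00274053],
       [ 0.00631193,  0.14706839,  0.98910619]]), 'shot': 2}
cartridge [([321.0, 237.0], 0.76), ([368.0, 250.0], 0.65)]
used [([387.0, 2
[... 433 characters left out ...]
 -0.05074306]), 'qd': array([ 0.00022888,  0.00179687, -0.00016409,  0.00110441,  0.00054029,
        0.00086224,  0.00012446]), 'effort': array([ 3.81089749e-04, -4.75023794e+01,  1.36326380e+00, -2.54522645e+01,
        1.15932836e-02,  9.79429315e-04,  1.77485282e-05]), 'tool_pos': array([ 0.17391106, -0.62634711,  0.23135147]), 'tcp_rot': array([[ 9.63553631e-01,  2.67515232e-01,  3.37640796e-05],
       [ 2.67515234e-01, -9.63553622e-01, -1.29681942e-04],
       [-2.15839353e-06,  1.33987911e-04, -9.99999991e-01]]), 'ft_force': array([-0.53429488, -0.22746759,  0.32132044]), 'ft_torque': array([0.02519466, 0.04445268, 0.00877726]), 'finger_force': 0.0, 'grip_width': 0.08546745322001982}
```

View pictures.

```bash
python3 - <<'E'
import cv2
a=cv2.imread('pics/side0.png')[120:400,150:500];b=cv2.imread('pics/top0.png')[120:300,180:420]
cv2.imwrite('pics/side0c.png',cv2.resize(a,None,fx=2.14,fy=2.14,interpolation=cv2.INTER_CUBIC))
cv2.imwrite('pics/top0c.png',cv2.resize(b,None,fx=3.3,fy=3.3,interpolation=cv2.INTER_CUBIC))
E
```

```text
(no output)
```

View pics/side0c.png

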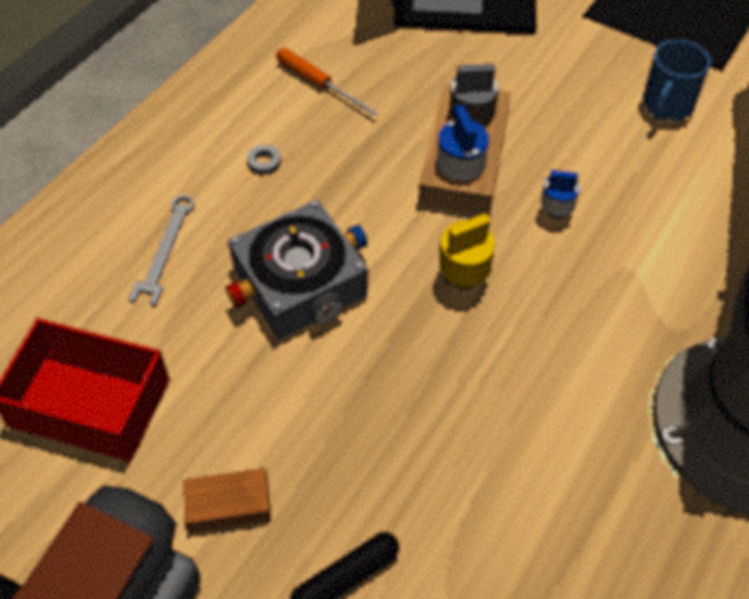

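View pics/top0c.png

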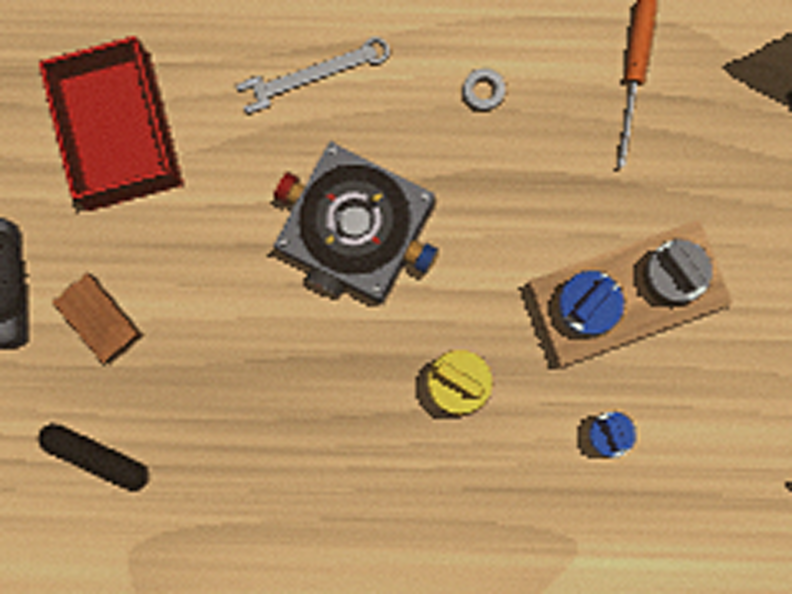

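```bash
cat >> h.py <<'E'
def avg(n,k=4):
    ps=[manip.read_camera(n) for _ in range(k)]
    p=dict(ps[-1]); p['frame']=np.mean([q['frame'] for q in ps],0)
    return p
def proj(p,X):
    X=np.atleast_2d(X); c=(X-p['position'])@p['attitude']
    f=200/np.tan(np.radians(p['vertical_fov'])/2)
    return np.c_[p['cx']+f*c[:,0]/-c[:,2], p['cy']-f*c[:,1]/-c[:,2]]
def unproj(p,uv,z):
    f=200/np.tan(np.radians(p['vertical_fov'])/2)
    d=p['attitude']@np.array([(uv[0]-p['cx'])/f,-(uv[1]-p['cy'])/f,-1.])
    return p['position']+d*(z-p['position'][2])/d[2]
E
python3 - <<'E'
from h import *
import pickle
P={n:avg(n) for n in('top','side')}
pickle.dump(P,open('p0.pkl','wb'))
t=P['top']['frame'];s=P['side']['frame']
cs=[t[195:230,340:378],t[168:206,266:308],s[160:210,340:390],s[215:260,262:325]]
tiles=[cv2.resize(c.astype(np.uint8)[:,:,::-1],(400,300),interpolation=cv2.INTER_CUBIC) for c in cs]
cv2.imwrite('pics/z.png',np.vstack([np.hstack(tiles[:2]),np.hstack(tiles[2:])]))
# colour blobs for marks
for n,(r0,r1,c0,c1) in {'top':(172,202,270,305),'side':(218,258,265,322)}.items():
    f=P[n]['frame'][r0:r1,c0:c1]; R,G,B=f[...,0],f[...,1],f[...,2]
    for nm,w in (('yel',np.clip(np.minimum(R,G)-B-25,0,None)),('red',np.clip(R-np.maximum(G,B)*1.1-25,0,None)*(G<R*.75))):
        k,lab,st,ce=cv2.connectedComponentsWithStats((w>12).astype(np.uint8))
        for i in range(1,k):
            if st[i,4]>=2:
                v,u=np.nonzero(lab==i);ww=w[v,u]
                uv=((u*ww).sum()/ww.sum()+c0,(v*ww).sum()/ww.sum()+r0)
                print(n,nm,np.round(uv,2),st[i,4],round(ww.sum()),np.round(unproj(P[n],uv,.068),4))
E
```

```text
top yel [271.03 174.69] 18 444 [0.593  0.1825 0.068 ]
top yel [302.44 172.53] 9 236 [0.6037 0.0704 0.068 ]
top yel [293.91 179.34] 5 312 [0.578  0.1001 0.068 ]
top yel [279.59 192.14] 5 263 [0.5304 0.1494 0.068 ]
top yel [303.75 195.98] 7 214 [0.5187 0.063  0.068 ]
top red [279.94 179.24] 5 288 [0.5772 0.15   0.068 ]
top red [293.49 192.34] 4 300 [0.5309 0.0999 0.068 ]
side yel [271.6  220.73] 109 3941 [0.6233 0.1052 0.068 ]
side yel [313.15 222.49] 160 6081 [0.5253 0.0478 0.068 ]
side yel [286.29 226.82] 9 467 [0.5774 0.1    0.068 ]
side yel [320.24 238.52] 22 736 [0.4792 0.082  0.068 ]
side yel [290.06 247.42] 11 494 [0.5289 0.1491 0.068 ]
side yel [265.69 254.12] 18 742 [0.5688 0.2006 0.068 ]
side red [313.14 230.24] 8 162 [0.5104 0.0697 0.068 ]
side red [301.2  234.26] 9 447 [0.5293 0.0983 0.068 ]
side red [275.21 239.36] 9 396 [0.5769 0.1497 0.068 ]
side red [265.37 253.47] 10 179 [0.5707 0.1995 0.068 ]
```

View pics/z.png

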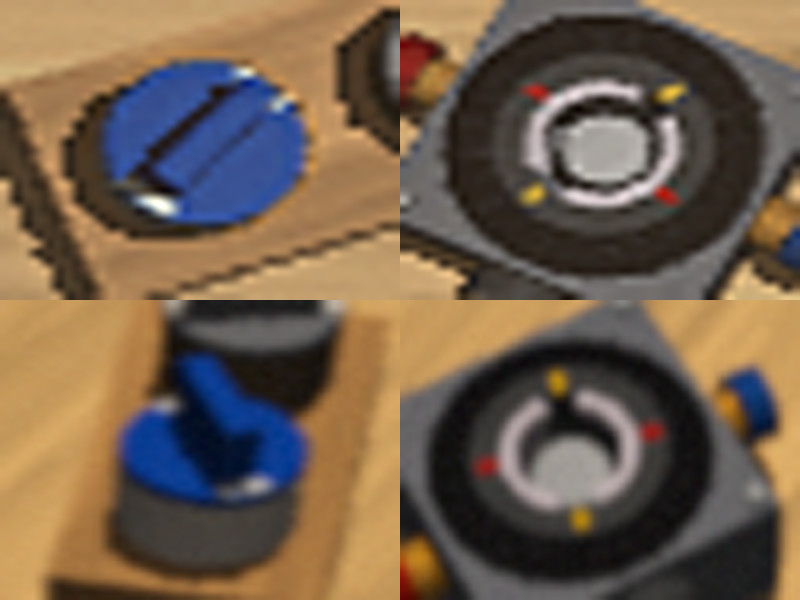

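```bash
cat > fit.py <<'E'
from h import *
from scipy.optimize import minimize
def hulls(p,x,y,z0,yaw,S=8):
    a=np.linspace(0,2*np.pi,60)
    disc=np.c_[x+.034*np.cos(a),y+.034*np.sin(a),0*a+z0+.080]
    R=np.array([[np.cos(yaw),-np.sin(yaw)],[np.sin(yaw),np.cos(yaw)]])
    fin=[[*(R@[sx*.026,sy*.007]+[x,y]),z0+z] for sx in(-1,1) for sy in(-1,1) for z in(.080,.116)]
    return [cv2.convexHull(proj(p,h).astype(np.float32)) for h in (disc,np.array(fin))]
def mask(p,x,y,z0,yaw,roi,S=8):
    r0,r1,c0,c1=roi; m=np.zeros(((r1-r0)*S,(c1-c0)*S),np.uint8)
    for h in hulls(p,x,y,z0,yaw): cv2.fillConvexPoly(m,np.round((h-[c0-.5,r0-.5])*S).astype(np.int32),255)
    return cv2.resize(m,(c1-c0,r1-r0),interpolation=cv2.INTER_AREA)/255.
def blue(p,roi):
    r0,r1,c0,c1=roi; f=p['frame'][r0:r1,c0:c1]
    d=f[...,2]-f[...,0]; m=np.clip((d-5)/30,0,1)
    return cv2.morphologyEx(m.astype(np.float32),cv2.MORPH_CLOSE,np.ones((3,3)))
E
python3 - <<'E'
from fit import *
import pickle
P=pickle.load(open('p0.pkl','rb'))
roi={'top':(195,230,340,378),'side':(160,210,340,390)}
B={n:blue(P[n],roi[n]) for n in roi}
print(unproj(P['top'],(359,211.5),.1))
for names in (['top'],['side'],['top','side']):
  best=None
  for yaw in (-1.1,-.75,-.4):
    c=lambda v:sum(np.abs(mask(P[n],v[0]/1000,v[1]/1000,.015,v[2]/10,roi[n])-B[n]).sum() for n in names)
    X=unproj(P['top'],(359,211.5),.1)*1000
    r=minimize(c,[X[0],X[1],yaw*10],method='Nelder-Mead',options=dict(initial_simplex=np.array([X[0],X[1],yaw*10])+np.array([[0,0,0],[6,0,0],[0,6,0],[0,0,1.5]])))
    if best is None or r.fun<best.fun: best=r
  print(names,best.x/[1000,1000,10],best.fun,[B[n].sum() for n in names])
f=P['top']['frame'][195:230,340:378]
m=((f.sum(2)<150)&(f[...,2]>f[...,0]*1.0)).astype(np.uint8)
for l in f.sum(2)[5:27,8:32].astype(int): print(*l)
E
```

```text
[ 0.46419815 -0.13137659  0.1       ]
['top'] [ 0.46623589 -0.1313143  -1.06620039] 26.093627644447132 [np.float32(277.65833)]
['side'] [ 0.46425895 -0.13028434 -0.78551864] 45.48774545343191 [np.float32(386.3917)]
['top', 'side'] [ 0.46534857 -0.13086808 -0.78442807] 76.90098086154343 [np.float32(277.65833), np.float32(386.3917)]
462 472 476 471 445 442 406 415 416 408 394 385 376 361 365 377 383 377 385 380 399 409 425 385
481 466 436 399 414 413 408 400 391 384 375 370 379 383 381 374 381 394 394 410 399 401 407 378
402 379 382 401 371 370 386 360 253 285 264 274 271 267 315 314 400 406 394 385 384 391 410 386
362 364 375 370 370 350 261 263 273 274 273 271 276 292 493 670 359 392 399 385 395 398 433 395
364 369 370 376 338 182 286 273 267 279 284 280 284 282 266 201 275 336 409 408 409 410 413 396
378 373 333 113 191 279 272 276 276 282 289 262 87 102 170 246 249 223 231 420 403 405 416 394
332 102 125 203 289 280 277 272 294 283 293 266 100 177 269 273 278 315 443 541 405 419 429 398
115 129 179 299 277 281 277 277 295 298 267 93 161 266 281 291 289 329 549 245 239 444 431 458
1
[... 634 characters left out ...]
87 286 290 284 350 434 386 369
168 151 174 294 152 107 117 245 311 298 236 244 295 284 286 291 292 292 287 272 255 364 357 365
160 166 189 259 245 194 88 103 210 274 233 296 294 289 289 289 280 291 286 299 289 370 373 360
162 168 145 118 190 249 225 104 86 199 304 290 284 292 290 290 290 287 295 307 371 369 366 372
150 166 172 152 216 544 740 686 389 280 284 293 288 285 293 298 287 290 301 377 371 377 375 378
143 154 165 168 151 128 390 696 545 272 290 285 292 292 296 296 285 308 374 376 377 389 380 378
398 147 136 168 163 144 125 212 291 291 308 310 304 302 250 188 257 390 388 390 372 378 371 364
413 377 132 154 145 152 153 145 137 110 129 138 124 139 252 292 401 386 374 369 364 349 354 374
```

```bash
cat >> h.py <<'E'
def plan(x,y,z,ang):
    """scaled shift/turn in tool axes to reach world TCP pos with tool x at ang deg, pointing down"""
    from scipy.spatial.transform import Rotation as R
    s=manip.get_state(); M=s['tcp_rot']; a=np.radians(ang)
    T=np.array([[np.cos(a),np.sin(a),0],[np.sin(a),-np.cos(a),0],[0,0,-1]])
    d=M.T@(np.array([x,y,z])-s['tool_pos'])/.3
    r=R.from_matrix(M.T@T).as_rotvec()/np.pi
    print('t',round(s['time'],2),'pos',s['tool_pos'].round(4),'ang',round(np.degrees(np.arctan2(M[1,0],M[0,0])),2),'tilt',M[:2,2].round(4),'F',s['ft_force'].round(1),'T',s['ft_torque'].round(2),'w',round(s['grip_width'],4),'gf',round(s['finger_force'],1))
    print('shift',d.round(4),'turn',r.round(4))
E
```

Call:
arm_command(rows=[[[0.08,-0.08,0],[0,0,-0.04]],[[0.17,-0.165,0],[0,0,-0.075]],[[0.26,-0.25,0],[0,0,-0.11]],[[0.35,-0.335,0],[0,0,-0.15]],[[0.44,-0.42,0],[0,0,-0.185]],[[0.52,-0.5,0],[0,0,-0.22]],[[0.59,-0.57,0],[0,0,-0.26]],[[0.64,-0.62,0],[0,0,-0.295]],[[0.67,-0.65,0],[0,0,-0.325]],[[0.69,-0.666,0],[0,0,-0.34]]], gripper=0.8)

```text
time: 2.23
tool_pos: [0.3212, -0.3764, 0.2317]
tcp_rot: [[0.223, 0.975, 0.001], [0.975, -0.223, -0.0], [0.0, 0.001, -1.0]]
ft_force: [0.3, -0.4, 0.3]
grip_width: 0.0681
finger_force: 0.0
```

```bash
python3 -c "
from h import *
plan(.4653,-.1309,.20,138.5)"
```

```text
t 2.23 pos [ 0.3212 -0.3764  0.2317] ang 77.13 tilt [ 0.0005 -0.0001] F [ 0.3 -0.4  0.3] T [-0.02  0.08  0.01] w 0.0681 gf 0.0
shift [0.9047 0.2861 0.1057] turn [ 1.00e-04  1.00e-04 -3.41e-01]
```

Call:
arm_command(rows=[[[0.1,0.03,0.01],[0,0,-0.039]],[[0.22,0.07,0.03],[0,0,-0.078]],[[0.34,0.11,0.04],[0,0,-0.117]],[[0.46,0.145,0.055],[0,0,-0.156]],[[0.58,0.185,0.07],[0,0,-0.195]],[[0.69,0.22,0.08],[0,0,-0.234]],[[0.78,0.25,0.09],[0,0,-0.272]],[[0.85,0.27,0.1],[0,0,-0.308]],[[0.89,0.28,0.105],[0,0,-0.335]],[[0.905,0.286,0.105],[0,0,-0.341]]])

```text
time: 3.07
tool_pos: [0.4666, -0.1312, 0.1998]
tcp_rot: [[-0.749, 0.663, 0.0], [0.663, 0.749, 0.001], [0.0, 0.001, -1.0]]
ft_force: [0.2, 1.2, -0.1]
grip_width: 0.0683
finger_force: 0.0
```

```bash
python3 - <<'E'
from h import *
plan(.4653,-.1309,.101,138.5)
p=shot('side')
f=p['frame'][90:250,280:480]
cv2.imwrite('pics/s1.png',cv2.resize(f[:,:,::-1],(750,600),interpolation=cv2.INTER_CUBIC))
E
```

```text
t 3.07 pos [ 0.4666 -0.1312  0.1998] ang 138.46 tilt [0.0003 0.0009] F [ 0.2  1.2 -0.1] T [-0.01 -0.03 -0.03] w 0.0683 gf 0.0
shift [ 0.0039 -0.0024  0.3292] turn [ 0.0003 -0.0001 -0.0002]
```

View pics/s1.png

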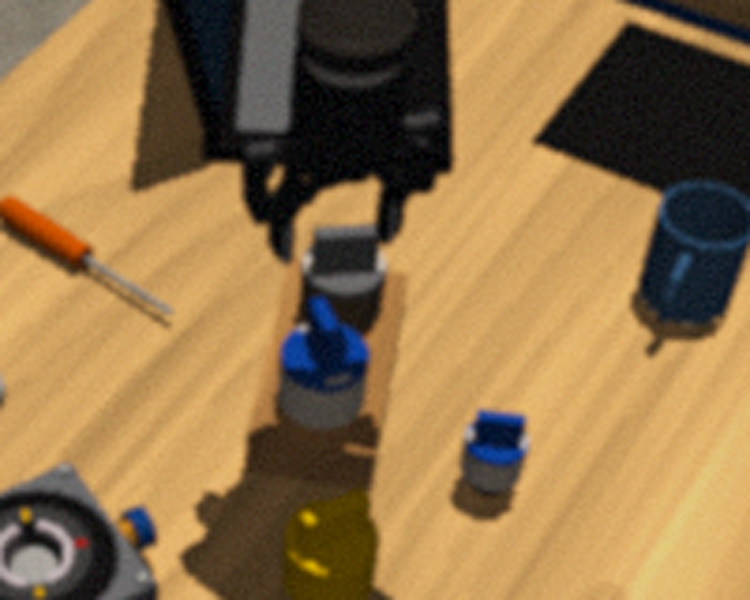

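Call:
arm_command(rows=[[[0.001,-0.001,0.05],[0,0,0]],[[0.003,-0.002,0.11],[0,0,0]],[[0.004,-0.002,0.17],[0,0,0]],[[0.004,-0.002,0.23],[0,0,0]],[[0.004,-0.002,0.27],[0,0,0]],[[0.004,-0.002,0.3],[0,0,0]],[[0.004,-0.002,0.32],[0,0,0]],[[0.004,-0.002,0.328],[0,0,0]],[[0.004,-0.002,0.328],[0,0,0]],[[0.004,-0.002,0.328],[0,0,0]]])

```text
time: 3.95
tool_pos: [0.465, -0.1339, 0.102]
tcp_rot: [[-0.744, 0.668, 0.001], [0.668, 0.744, -0.001], [-0.001, 0.0, -1.0]]
ft_force: [0.9, -0.5, 0.7]
grip_width: 0.0684
finger_force: 0.0
```

Call:
arm_command(rows=[[[0,0,0],[0,0,0]],[[0,0,0],[0,0,0]],[[0,0,0],[0,0,0]],[[0,0,0],[0,0,0]],[[0,0,0],[0,0,0]],[[0,0,0],[0,0,0]],[[0,0,0],[0,0,0]],[[0,0,0],[0,0,0]],[[0,0,0],[0,0,0]],[[0,0,0],[0,0,0]]], gripper=0.0, squeeze=70)

```text
time: 4.78
tool_pos: [0.4648, -0.1334, 0.1015]
tcp_rot: [[-0.744, 0.668, 0.001], [0.668, 0.744, 0.0], [-0.0, 0.0, -1.0]]
ft_force: [0.7, 1.7, -0.3]
grip_width: 0.0129
finger_force: 69.6
```

```bash
python3 - <<'E'
from h import *
plan(.4653,-.1309,.20,138.5)
E
```

```text
t 4.78 pos [ 0.4648 -0.1334  0.1015] ang 138.11 tilt [0.0006 0.    ] F [ 0.7  1.7 -0.3] T [ 0.25 -0.22 -0.02] w 0.0129 gf 69.6
shift [ 0.0042  0.0074 -0.3282] turn [ 0.0001  0.0001 -0.0022]
```

Call:
arm_command(rows=[[[0,0,-0.02],[0,0,0]],[[0,0,-0.05],[0,0,0]],[[0,0,-0.09],[0,0,0]],[[0,0,-0.13],[0,0,0]],[[0,0,-0.18],[0,0,0]],[[0,0,-0.23],[0,0,0]],[[0,0,-0.27],[0,0,0]],[[0,0,-0.3],[0,0,0]],[[0,0,-0.31],[0,0,0]],[[0,0,-0.31],[0,0,0]]])

```text
time: 5.62
tool_pos: [0.4646, -0.1337, 0.1951]
tcp_rot: [[-0.744, 0.668, 0.001], [0.668, 0.744, -0.001], [-0.001, 0.0, -1.0]]
ft_force: [0.6, -0.1, -2.8]
grip_width: 0.0132
finger_force: 69.0
```

```bash
python3 - <<'E'
from h import *
plan(.5536,.1246,.193,134.3)
E
```

```text
t 5.62 pos [ 0.4646 -0.1337  0.1951] ang 138.09 tilt [ 0.0009 -0.0008] F [ 0.6 -0.1 -2.8] T [ 0.01 -0.01 -0.01] w 0.0132 gf 69.0
shift [0.3546 0.8389 0.0065] turn [0.     0.0004 0.021 ]
```

Call:
arm_command(rows=[[[0.02,0.05,0],[0,0,0.002]],[[0.06,0.14,0],[0,0,0.005]],[[0.11,0.25,0],[0,0,0.008]],[[0.16,0.37,0],[0,0,0.012]],[[0.21,0.49,0],[0,0,0.015]],[[0.26,0.61,0],[0,0,0.018]],[[0.3,0.71,0],[0,0,0.021]],[[0.33,0.78,0],[0,0,0.021]],[[0.35,0.825,0],[0,0,0.021]],[[0.355,0.839,0.006],[0,0,0.021]]])

```text
time: 6.45
tool_pos: [0.553, 0.1288, 0.1918]
tcp_rot: [[-0.702, 0.712, -0.001], [0.712, 0.702, 0.003], [0.003, 0.001, -1.0]]
ft_force: [0.3, 0.5, -3.0]
grip_width: 0.0131
finger_force: 69.1
```

Call:
arm_command(rows=[[[0,0,0],[0,0,0]],[[0,0,0],[0,0,0]],[[0,0,0],[0,0,0]],[[0,0,0],[0,0,0]],[[0,0,0],[0,0,0]],[[0,0,0],[0,0,0]],[[0,0,0],[0,0,0]],[[0,0,0],[0,0,0]],[[0,0,0],[0,0,0]],[[0,0,0],[0,0,0]]])

```text
time: 7.28
tool_pos: [0.5533, 0.1249, 0.1926]
tcp_rot: [[-0.699, 0.715, 0.0], [0.715, 0.699, -0.0], [-0.0, 0.0, -1.0]]
ft_force: [0.5, -1.4, -2.9]
grip_width: 0.0129
finger_force: 69.1
```

```bash
python3 - <<'E'
from h import *
import pickle
plan(.5536,.1246,.193,134.3)
P={n:avg(n) for n in('top','side')}
pickle.dump(P,open('p1.pkl','wb'))
s=P['side']['frame'][170:270,250:350];t=P['top']['frame'][150:225,240:315]
cv2.imwrite('pics/z2.png',np.hstack([cv2.resize(c.astype(np.uint8)[:,:,::-1],(400,400),interpolation=cv2.INTER_CUBIC) for c in (s,t)]))
s=manip.get_state()['tool_pos']
print(proj(P['side'],[[s[0],s[1],s[2]+dz] for dz in (-.0865,-.0565,-.0065,.03)]),proj(P['top'],s))
E
```

```text
t 7.28 pos [0.5533 0.1249 0.1926] ang 134.32 tilt [ 0.0002 -0.0001] F [ 0.5 -1.4 -2.9] T [-0.03 -0.01  0.06] w 0.0129 gf 69.1
shift [-0.0013 -0.0001 -0.0012] turn [0.     0.0001 0.0001]
[[287.11363982 228.24916488]
 [286.39094535 221.03985028]
 [285.12315365 208.39286108]
 [284.14378373 198.62305351]] [[283.55638183 179.26878618]]
```

View pics/z2.png

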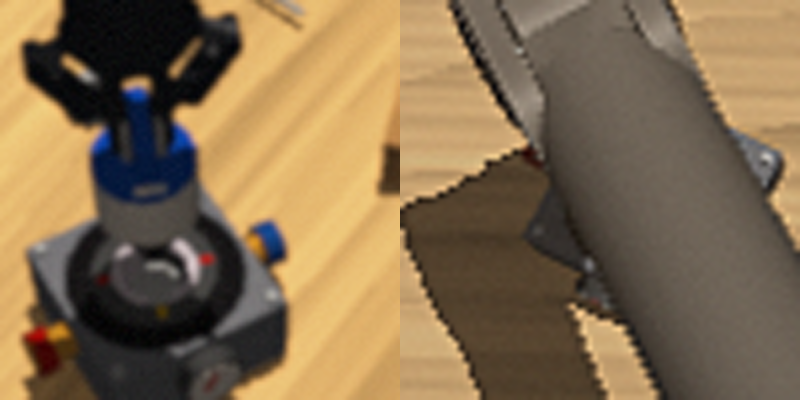

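Call:
arm_command(rows=[[[-0.001,0,0.01],[0,0,0]],[[-0.002,0,0.03],[0,0,0]],[[-0.003,0,0.05],[0,0,0]],[[-0.003,0,0.07],[0,0,0]],[[-0.003,0,0.085],[0,0,0]],[[-0.003,0,0.095],[0,0,0]],[[-0.003,0,0.1],[0,0,0]],[[-0.003,0,0.1],[0,0,0]],[[-0.003,0,0.1],[0,0,0]],[[-0.003,0,0.1],[0,0,0]]])

```text
time: 8.52
tool_pos: [0.5542, 0.1244, 0.1629]
tcp_rot: [[-0.699, 0.715, 0.001], [0.715, 0.699, 0.0], [-0.0, 0.001, -1.0]]
ft_force: [0.3, 0.4, -3.2]
grip_width: 0.013
finger_force: 69.1
```

Call:
arm_command(rows=[[[0,0,0.004],[0,0,0]],[[0,0,0.008],[0,0,0]],[[0,0,0.012],[0,0,0]],[[0,0,0.016],[0,0,0]],[[0,0,0.02],[0,0,0]],[[0,0,0.024],[0,0,0]],[[0,0,0.028],[0,0,0]],[[0,0,0.03],[0,0,0]],[[0,0,0.03],[0,0,0]],[[0,0,0.03],[0,0,0]]])

```text
time: 9.35
tool_pos: [0.554, 0.1243, 0.1536]
tcp_rot: [[-0.699, 0.715, 0.0], [0.715, 0.699, -0.0], [-0.0, -0.0, -1.0]]
ft_force: [1.1, -0.1, -3.0]
grip_width: 0.013
finger_force: 69.1
```

Call:
arm_command(rows=[[[0,0,0.003],[0,0,0]],[[0,0,0.006],[0,0,0]],[[0,0,0.009],[0,0,0]],[[0,0,0.012],[0,0,0]],[[0,0,0.015],[0,0,0]],[[0,0,0.017],[0,0,0]],[[0,0,0.017],[0,0,0]],[[0,0,0.017],[0,0,0]],[[0,0,0.017],[0,0,0]],[[0,0,0.017],[0,0,0]]])

```text
time: 10.18
tool_pos: [0.554, 0.1243, 0.1486]
tcp_rot: [[-0.699, 0.715, 0.0], [0.715, 0.699, -0.0], [-0.0, 0.0, -1.0]]
ft_force: [0.9, -0.2, -2.7]
grip_width: 0.0129
finger_force: 69.1
```

```bash
python3 - <<'E'
from h import *
plan(.5543,.1242,.145,134.3)
E
```

```text
t 10.18 pos [0.554  0.1243 0.1486] ang 134.32 tilt [ 0.0002 -0.0001] F [ 0.9 -0.2 -2.7] T [-0.04  0.   -0.08] w 0.0129 gf 69.1
shift [-0.0009  0.0005  0.0118] turn [0.     0.0001 0.0001]
```

Call:
arm_command(rows=[[[0,0,0.002],[0,0,0]],[[0,0,0.004],[0,0,0]],[[0,0,0.006],[0,0,0]],[[0,0,0.008],[0,0,0]],[[0,0,0.01],[0,0,0]],[[0,0,0.01],[0,0,0]],[[0,0,0.01],[0,0,0]],[[0,0,0.01],[0,0,0]],[[0,0,0.01],[0,0,0]],[[0,0,0.01],[0,0,0]]])

```text
time: 11.02
tool_pos: [0.554, 0.1243, 0.1455]
tcp_rot: [[-0.699, 0.715, 0.0], [0.715, 0.699, -0.0], [-0.0, 0.0, -1.0]]
ft_force: [-0.0, 0.2, -3.8]
grip_width: 0.0132
finger_force: 69.1
```

Call:
arm_command(rows=[[[0,0,0.002],[0,0,0]],[[0,0,0.004],[0,0,0]],[[0,0,0.006],[0,0,0]],[[0,0,0.008],[0,0,0]],[[0,0,0.01],[0,0,0]],[[0,0,0.01],[0,0,0]],[[0,0,0.01],[0,0,0]],[[0,0,0.01],[0,0,0]],[[0,0,0.01],[0,0,0]],[[0,0,0.01],[0,0,0]]])

```text
time: 11.85
tool_pos: [0.5539, 0.1243, 0.1425]
tcp_rot: [[-0.699, 0.715, 0.0], [0.715, 0.699, -0.0], [-0.0, -0.0, -1.0]]
ft_force: [0.5, -0.3, -3.3]
grip_width: 0.0132
finger_force: 69.1
```

Call:
arm_command(rows=[[[0,0,0.002],[0,0,0]],[[0,0,0.004],[0,0,0]],[[0,0,0.006],[0,0,0]],[[0,0,0.008],[0,0,0]],[[0,0,0.01],[0,0,0]],[[0,0,0.01],[0,0,0]],[[0,0,0.01],[0,0,0]],[[0,0,0.01],[0,0,0]],[[0,0,0.01],[0,0,0]],[[0,0,0.01],[0,0,0]]])

```text
time: 12.68
tool_pos: [0.554, 0.1243, 0.1395]
tcp_rot: [[-0.699, 0.715, 0.0], [0.715, 0.699, -0.0], [-0.0, -0.0, -1.0]]
ft_force: [0.5, 0.2, -2.9]
grip_width: 0.0127
finger_force: 69.1
```

Call:
arm_command(rows=[[[0,0,0.002],[0,0,0]],[[0,0,0.004],[0,0,0]],[[0,0,0.006],[0,0,0]],[[0,0,0.007],[0,0,0]],[[0,0,0.007],[0,0,0]],[[0,0,0.007],[0,0,0]],[[0,0,0.007],[0,0,0]],[[0,0,0.007],[0,0,0]],[[0,0,0.007],[0,0,0]],[[0,0,0.007],[0,0,0]]])

```text
time: 13.52
tool_pos: [0.554, 0.1243, 0.1374]
tcp_rot: [[-0.699, 0.715, 0.0], [0.715, 0.699, -0.0], [-0.0, 0.0, -1.0]]
ft_force: [-0.6, -1.1, -3.2]
grip_width: 0.0129
finger_force: 69.1
```

Call:
arm_command(rows=[[[0,0,0.002],[0,0,0]],[[0,0,0.004],[0,0,0]],[[0,0,0.006],[0,0,0]],[[0,0,0.007],[0,0,0]],[[0,0,0.007],[0,0,0]],[[0,0,0.007],[0,0,0]],[[0,0,0.007],[0,0,0]],[[0,0,0.007],[0,0,0]],[[0,0,0.007],[0,0,0]],[[0,0,0.007],[0,0,0]]])

```text
time: 14.35
tool_pos: [0.5542, 0.1244, 0.1354]
tcp_rot: [[-0.699, 0.715, 0.001], [0.715, 0.699, 0.0], [-0.0, 0.0, -1.0]]
ft_force: [-2.3, 0.6, 4.0]
grip_width: 0.0129
finger_force: 70.1
```

Call:
arm_command(rows=[[[0,0,0.002],[0,0,0]],[[0,0,0.004],[0,0,0]],[[0,0,0.006],[0,0,0]],[[0,0,0.007],[0,0,0]],[[0,0,0.007],[0,0,0]],[[0,0,0.007],[0,0,0]],[[0,0,0.007],[0,0,0]],[[0,0,0.007],[0,0,0]],[[0,0,0.007],[0,0,0]],[[0,0,0.007],[0,0,0]]])

```text
time: 15.18
tool_pos: [0.5542, 0.1244, 0.1334]
tcp_rot: [[-0.699, 0.715, 0.001], [0.715, 0.699, 0.0], [-0.0, 0.0, -1.0]]
ft_force: [-1.5, -0.8, 6.3]
grip_width: 0.0131
finger_force: 70.3
```

Call:
arm_command(rows=[[[0,0,0.004],[0,0,0]],[[0,0,0.007],[0,0,0]],[[0,0,0.01],[0,0,0]],[[0,0,0.013],[0,0,0]],[[0,0,0.016],[0,0,0]],[[0,0,0.018],[0,0,0]],[[0,0,0.02],[0,0,0]],[[0,0,0.02],[0,0,0]],[[0,0,0.02],[0,0,0]],[[0,0,0.02],[0,0,0]]])

```text
time: 16.02
tool_pos: [0.5543, 0.1244, 0.1283]
tcp_rot: [[-0.699, 0.716, 0.001], [0.716, 0.699, -0.0], [-0.001, 0.0, -1.0]]
ft_force: [-2.1, -0.3, 10.9]
grip_width: 0.0127
finger_force: 71.2
```

Call:
arm_command(rows=[[[0,0,0.002],[0,0,0]],[[0,0,0.004],[0,0,0]],[[0,0,0.006],[0,0,0]],[[0,0,0.008],[0,0,0]],[[0,0,0.01],[0,0,0]],[[0,0,0.011],[0,0,0]],[[0,0,0.011],[0,0,0]],[[0,0,0.011],[0,0,0]],[[0,0,0.011],[0,0,0]],[[0,0,0.011],[0,0,0]]])

```text
time: 16.85
tool_pos: [0.5544, 0.1245, 0.1255]
tcp_rot: [[-0.699, 0.716, 0.001], [0.716, 0.699, -0.001], [-0.001, 0.0, -1.0]]
ft_force: [-3.9, -0.3, 13.5]
grip_width: 0.0134
finger_force: 71.5
```

```bash
python3 - <<'E'
from h import *
plan(.5542,.1244,.1239,134.3-20)
E
```

```text
t 16.85 pos [0.5544 0.1245 0.1255] ang 134.31 tilt [ 0.0011 -0.0006] F [-3.9 -0.3 13.5] T [-0.4   1.02 -0.04] w 0.0134 gf 71.5
shift [ 0.0002 -0.0007  0.0055] turn [0.0002 0.0003 0.1112]
```

Call:
arm_command(rows=[[[0.001,-0.001,0.002],[0,0,0]],[[0.002,-0.002,0.004],[0,0,0]],[[0.002,-0.002,0.006],[0,0,0]],[[0.002,-0.002,0.008],[0,0,0]],[[0.002,-0.002,0.008],[0,0,0]],[[0.002,-0.002,0.008],[0,0,0]],[[0.002,-0.002,0.008],[0,0,0]],[[0.002,-0.002,0.008],[0,0,0]],[[0.002,-0.002,0.008],[0,0,0]],[[0.002,-0.002,0.008],[0,0,0]]])

```text
time: 17.68
tool_pos: [0.5543, 0.1245, 0.1237]
tcp_rot: [[-0.699, 0.716, 0.003], [0.716, 0.699, -0.001], [-0.002, 0.001, -1.0]]
ft_force: [-3.5, -1.7, 14.3]
grip_width: 0.0129
finger_force: 71.8
```

```bash
python3 - <<'E'
from h import *
plan(.5542,.1244,.1239,134.3-20)
E
```

```text
t 17.68 pos [0.5543 0.1245 0.1237] ang 134.31 tilt [ 0.0026 -0.0005] F [-3.5 -1.7 14.3] T [-0.44  0.98 -0.01] w 0.0129 gf 71.8
shift [-0.0002 -0.0004 -0.0007] turn [0.0006 0.0006 0.1112]
```

Call:
arm_command(rows=[[[0,0,0],[0,0,0.01]],[[0,0,0],[0,0,0.02]],[[0,0,0],[0,0,0.03]],[[0,0,0],[0,0,0.04]],[[0,0,0],[0,0,0.05]],[[0,0,0],[0,0,0.06]],[[0,0,0],[0,0,0.07]],[[0,0,0],[0,0,0.08]],[[0,0,0],[0,0,0.083]],[[0,0,0],[0,0,0.083]]])

```text
time: 18.52
tool_pos: [0.5553, 0.125, 0.1241]
tcp_rot: [[-0.491, 0.871, 0.005], [0.871, 0.491, 0.001], [-0.002, 0.005, -1.0]]
ft_force: [-2.1, -0.4, 15.7]
grip_width: 0.0127
finger_force: 71.8
```

```bash
python3 - <<'E'
from h import *
plan(.5542,.1244,.1239,47.2)
E
```

```text
t 18.52 pos [0.5553 0.125  0.1241] ang 119.37 tilt [0.0051 0.0005] F [-2.1 -0.4 15.7] T [-0.27  0.53  0.03] w 0.0127 gf 71.8
shift [ 0.     -0.0043  0.0007] turn [ 1.70e-03 -4.00e-04  4.01e-01]
```

Call:
arm_command(rows=[[[0,-0.001,0],[0,0,0.02]],[[0,-0.002,0],[0,0,0.04]],[[0,-0.003,0],[0,0,0.06]],[[0,-0.003,0],[0,0,0.08]],[[0,-0.003,0],[0,0,0.1]],[[0,-0.003,0],[0,0,0.12]],[[0,-0.003,0],[0,0,0.14]],[[0,-0.003,0],[0,0,0.16]],[[0,-0.003,0],[0,0,0.18]],[[0,-0.003,0],[0,0,0.2]]])

```text
time: 19.35
tool_pos: [0.5559, 0.1244, 0.1246]
tcp_rot: [[0.118, 0.993, 0.008], [0.993, -0.118, 0.001], [0.002, 0.008, -1.0]]
ft_force: [0.6, -0.2, 14.1]
grip_width: 0.0128
finger_force: 71.7
```

```bash
python3 - <<'E'
from h import *
plan(.5542,.1244,.1239,47.2)
E
```

```text
t 19.35 pos [0.5559 0.1244 0.1246] ang 83.21 tilt [0.0079 0.001 ] F [ 0.6 -0.2 14.1] T [-0.3   0.07  0.09] w 0.0128 gf 71.7
shift [-0.0007 -0.0055  0.0021] turn [ 0.0022 -0.0014  0.2   ]
```

Call:
arm_command(rows=[[[0,-0.001,0.002],[0,0,0.02]],[[0,-0.002,0.003],[0.001,0,0.04]],[[0,-0.003,0.004],[0.001,0,0.06]],[[0,-0.003,0.004],[0.002,-0.001,0.08]],[[0,-0.003,0.004],[0.002,-0.001,0.1]],[[0,-0.003,0.004],[0.002,-0.001,0.12]],[[0,-0.003,0.004],[0.002,-0.001,0.14]],[[0,-0.003,0.004],[0.002,-0.001,0.16]],[[0,-0.003,0.004],[0.002,-0.001,0.18]],[[0,-0.003,0.004],[0.002,-0.001,0.198]]])

```text
time: 20.18
tool_pos: [0.5556, 0.1246, 0.1238]
tcp_rot: [[0.675, 0.738, 0.003], [0.738, -0.675, 0.001], [0.003, 0.001, -1.0]]
ft_force: [0.0, -0.9, 14.5]
grip_width: 0.0128
finger_force: 71.9
```

```bash
python3 - <<'E'
from h import *
plan(.5542,.1244,.1239,47.2)
E
```

```text
t 20.18 pos [0.5556 0.1246 0.1238] ang 47.58 tilt [0.0026 0.0011] F [ 0.  -0.9 14.5] T [-0.29 -0.05  0.11] w 0.0128 gf 71.9
shift [-0.0036 -0.0032 -0.0003] turn [ 0.0004 -0.0008  0.0021]
```

Call:
arm_command(rows=[[[0,0,-0.002],[0,0,0.001]],[[0,0,-0.004],[0,0,0.002]],[[0,0,-0.006],[0,0,0.002]],[[0,0,-0.008],[0,0,0.002]],[[0,0,-0.01],[0,0,0.002]],[[0,0,-0.012],[0,0,0.002]],[[0,0,-0.014],[0,0,0.002]],[[0,0,-0.016],[0,0,0.002]],[[0,0,-0.017],[0,0,0.002]],[[0,0,-0.017],[0,0,0.002]]])

```text
time: 21.02
tool_pos: [0.5555, 0.1245, 0.1281]
tcp_rot: [[0.677, 0.736, 0.002], [0.736, -0.677, 0.001], [0.002, 0.001, -1.0]]
ft_force: [2.2, -0.6, 10.9]
grip_width: 0.0128
finger_force: 71.1
```

```bash
python3 - <<'E'
from h import *
plan(.5542,.1244,.1239,47.2)
E
```

```text
t 21.02 pos [0.5555 0.1245 0.1281] ang 47.38 tilt [0.0022 0.0012] F [ 2.2 -0.6 10.9] T [-0.13 -0.48  0.09] w 0.0128 gf 71.1
shift [-0.0031 -0.0029  0.0141] turn [ 0.0002 -0.0008  0.001 ]
```

Call:
arm_command(rows=[[[0,0,-0.001],[0,0,0]],[[0,0,-0.002],[0,0,0]],[[0,0,-0.003],[0,0,0]],[[0,0,-0.004],[0,0,0]],[[0,0,-0.005],[0,0,0]],[[0,0,-0.005],[0,0,0]],[[0,0,-0.005],[0,0,0]],[[0,0,-0.005],[0,0,0]],[[0,0,-0.005],[0,0,0]],[[0,0,-0.005],[0,0,0]]])

```text
time: 21.85
tool_pos: [0.5554, 0.1245, 0.1294]
tcp_rot: [[0.677, 0.736, 0.002], [0.736, -0.677, 0.001], [0.002, 0.001, -1.0]]
ft_force: [2.5, -0.3, 9.2]
grip_width: 0.013
finger_force: 70.9
```

Call:
arm_command(rows=[[[0,0,-0.001],[0,0,0]],[[0,0,-0.002],[0,0,0]],[[0,0,-0.003],[0,0,0]],[[0,0,-0.004],[0,0,0]],[[0,0,-0.004],[0,0,0]],[[0,0,-0.004],[0,0,0]],[[0,0,-0.004],[0,0,0]],[[0,0,-0.004],[0,0,0]],[[0,0,-0.004],[0,0,0]],[[0,0,-0.004],[0,0,0]]])

```text
time: 22.68
tool_pos: [0.5553, 0.1245, 0.1299]
tcp_rot: [[0.677, 0.736, 0.002], [0.736, -0.677, 0.001], [0.002, 0.0, -1.0]]
ft_force: [4.2, 0.7, 5.8]
grip_width: 0.0124
finger_force: 70.4
```

Call:
arm_command(rows=[[[0,0,0],[0,0,0]],[[0,0,0],[0,0,0]],[[0,0,0],[0,0,0]],[[0,0,0],[0,0,0]],[[0,0,0],[0,0,0]],[[0,0,0],[0,0,0]],[[0,0,0],[0,0,0]],[[0,0,0],[0,0,0]],[[0,0,0],[0,0,0]],[[0,0,0],[0,0,0]]], gripper=0.6)

```text
time: 23.52
tool_pos: [0.5515, 0.1239, 0.1281]
tcp_rot: [[0.677, 0.736, -0.007], [0.736, -0.677, -0.0], [-0.005, -0.005, -1.0]]
ft_force: [0.0, 0.2, -0.5]
grip_width: 0.0512
finger_force: 0.0
```

Call:
arm_command(rows=[[[0,0,-0.01],[0,0,0]],[[0,0,-0.03],[0,0,0]],[[0,0,-0.06],[0,0,0]],[[0,0,-0.1],[0,0,0]],[[0,0,-0.15],[0,0,0]],[[0,0,-0.2],[0,0,0]],[[0,0,-0.25],[0,0,0]],[[0,0,-0.3],[0,0,0]],[[0,0,-0.34],[0,0,0]],[[0,0,-0.35],[0,0,0]]])

```text
time: 24.35
tool_pos: [0.5537, 0.1245, 0.2365]
tcp_rot: [[0.677, 0.736, -0.002], [0.736, -0.677, 0.001], [-0.0, -0.002, -1.0]]
ft_force: [-0.5, -0.3, -0.1]
grip_width: 0.0513
finger_force: 0.0
```

```bash
python3 - <<'E'
from h import *
plan(.5542,.1244,.1239,47.2)
p=avg('side',2);s=p['frame'][130:280,220:420]
cv2.imwrite('pics/z3.png',cv2.resize(s.astype(np.uint8)[:,:,::-1],(800,600),interpolation=cv2.INTER_CUBIC))
z=.0651-.022
print(proj(p,[[.5536,.1246,z+d] for d in (.03,.08,.116)]),[h.reshape(-1,2).round(0).tolist() for h in hulls(p,.5536,.1246,z,np.radians(47.2))][1] if 0 else '')
E
```

```text
t 24.35 pos [0.5537 0.1245 0.2365] ang 47.38 tilt [-0.0016  0.0008] F [-0.5 -0.3 -0.1] T [-0.   -0.07 -0.02] w 0.0513 gf 0.0
shift [0.0009 0.0021 0.3754] turn [-0.0005  0.0001  0.001 ]
[[287.86034113 235.71947023]
 [286.6895282  224.04058112]
 [285.79975807 215.16510113]]
```

View pics/z3.png

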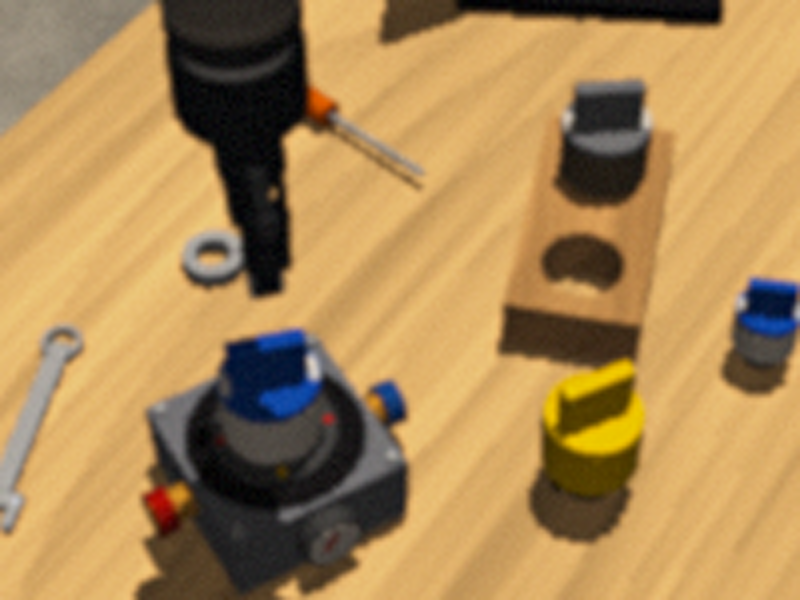

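```bash
python3 -c "
from plant import manip
print(manip.job_done())"
```

```text
the job is handed in; nothing more can be done
None
```

The new blue-capped cartridge is in the port, turned about 87° clockwise and held in its notch; I felt it stop there when I eased the push. The gripper is clear, nothing else was moved, and I handed the job in at about 24 s; the hand-in returned no verdict.

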